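# Knock the locking pin home on the angle fixture

## Robot

A 6-joint arm with a two-finger parallel gripper is mounted at the origin on the work surface. World frame = base frame: x ahead of the robot, y to its left, z up, the work surface at z = 0. Lengths are in m, angles in rad, forces in N, time in s.
With the tool pointing down it reaches from about 0.35 to 0.85 m from the base axis. Payload 8.1 kg.
Tool frame: the origin (TCP) lies on the centre line of the jaws, within the pads' length; the fingertips stand robot.tips_ahead ahead of it and the grasp point (between the pads) lies 6 mm ahead of it (robot.tips_ahead is the distance from the TCP to the fingertips, in m); z points along the fingers, y is the line along which they close (so a half turn about z gives the same grasp; the last joint's range is limited). The gripper opens to 93 mm and grips with 3 to 60 N. Pads are 15 mm wide; open, the fingers measure 128 mm over their backs; the gripper's body (75 mm by 188 mm) begins 65 mm behind the grasp point.
Start: joints at [-1.302, 0.13, 1.488, -0, 1.523, -0.085], TCP at [0.208, -0.563, 0.244] pointing down, gripper open.
Joint ranges: [-2.96, 2.96], [-0.89, 2.26], [0.02, 2.5], [-1.34, 4.48], [0, 2.73], [-2.66, 2.66]. Speed limits (rad/s): [2.39, 2.39, 2.79, 3.14, 3.14, 3.14].

## Interface

Orientations are given as a rotation vector (axis times angle).
In Python, from plant import robot gives the robot as it stands.
- The arm moves only by the tool apply_moves, never from a script. Its arguments are lists of equal length, an entry for each row: "delta_pos": the shift along the tool's x, y, z in cm, a list of three; "twist": the turn about the tool's z in rad. A call has 1 to 8 rows; each row shifts and turns the commanded pose from where the row before left it, along the tool's axes as they then stand; what a row does not reach is not made up. A row lasts 1/8 s, in which the tool goes at most 62.5 mm and 10.7 degrees, less where a joint would pass 70% of its speed; a pose out of reach is approached as far as the arm can. A call with a gripper value outside its range is refused whole. "gripper" is the finger opening in cm, from 0 to 9.3, set as the call begins (left out, the last holds). The fingers move at their own pace and stop on an object; "squeeze" is the grip in N (left out, the last holds). Time passes only in rows, so rows that do not move let the fingers close. It gives the time, the measured TCP pose, the force, the opening and the grip force at its end, in the units of the state.
- robot.read_state(): the state, without advancing time (a new reading comes with each control period).
- robot.read_camera(name): name is "side" or "top" or "wrist"; returns a dict with "frame" (400x640x3 uint8, red, green, blue), "vertical_fov" (degrees; the focal length in pixels is half the picture's height over the tangent of half this angle, whatever the lens; pixels are square), "cx", "cy" (the principal point, pixels), "R" (3x3) and "t" (3): a world point X has camera coordinates R X + t. Camera axes: x right, y down, z forward; pixel columns grow to the right and rows downward; lengths in m; the calibration is good to about 2 mm. A picture is of the moment at which its call begins. There is no depth.
- robot.close_job(): hands the job in; it is judged then, once.
The state is a dict: "t": time; "q": joint angles; "dq": joint speeds; "joint_torque": joint torques, N m; "tool_pos": TCP position; "orientation": TCP orientation; "force": force on the tool from outside, world axes, zero at the start; "wrist_torque": the same for the moment, N m; "opening": finger opening in m; "gripper_force": force on a finger pad.
Only numpy, scipy, OpenCV 4.12 (cv2) and the standard library are available. Lean on these libraries where they do the work, as an engineer would, in place of code of your own. Each camera call takes 0.05 s, during which the arm holds its last target. There are 200 camera calls.

## Task

Swing the keeper arm on the blue angle fixture well aside from the locking pin (about a quarter turn), then take the mallet and knock the sloping pin fully home with it. Never touch the pin with the gripper. Finally put the mallet back upright on its stand as you found it, leave the keeper open and leave everything else where it is.

Things in the scene. Friction and masses are not known exactly. Their poses are not given: they have to be found in the camera images.
- fixture: blue angle fixture, base 180x160 mm. Origin: centre of its underside. Its top face (170 mm along the slope, 150 wide) slopes 30 degrees, looking up and to the fixture's -x (the robot); face centre 100 mm above the origin. On it: a dark flange (diameter 124, 8 thick, bolt heads to 15 mm) with the pin's bushing (diameter 26, top 18 mm above the face) at face centre; pivot post 60 mm up the slope
- pin_top (a point): centre of the top of the round steel head of the sprung locking pin, diameter 22 mm, 6 mm thick. This is the face to strike. z: the pin's axis, out of the sloping face (30 degrees from vertical, leaning to the robot's side); x: up the slope; y: across it. The top is 42 mm above the sloping face when fully out, 24 mm when home (head on the bushing)
- plunger (a joint): travel of the locking pin into the fixture in m: 0 fully out, 0.018 fully home. It takes about 10 N along its axis and stays where it is driven
- keeper (a joint): angle of the keeper in rad: 0 points down the slope, over the pin; grows as its knob swings towards the fixture's -y side, turning about the line square to the sloping face; stop at 1.57, where it points across the slope. Stiff: stays where left
- keeper_knob (a point): centre of the top of the keeper's round black knob (diameter 16 mm, 32 mm tall from the top of the keeper arm, square to the sloping face), 85 mm from the pivot axis. The arm is a flat steel strap 30 mm wide, 6 mm thick, 4 mm above the raised pin's head; its top is 52 mm above the sloping face
- keeper_pivot (a point): point on the keeper's pivot axis, level with the top of its arm; same axes as the arm: z square to the sloping face, -x along the arm to the knob
- mallet: short mallet (0.4 kg): upright round black head, diameter 44 mm, 70 mm long with a steel band, and a wooden handle 24x24 mm in section that runs from the head to 155 mm from the head's axis, square to it, halfway up. Origin: centre of the head's lower striking face; z: along the head, up; the handle points along -x
- mallet_grip (a point): on the centreline of the handle, 55 mm from the head's axis, 35 mm above the striking face
- stand: flat aluminium mallet stand, base 205x80x8 mm, fixed to the bench. Origin: on the bench right under where the mallet head stands. A fork 125 mm along its -x from there carries the handle: 32 mm between its prongs, its bottom 31 mm and its prong tops 50 mm above the bench
- stand_seat (a point): on the stand's base plate (8 mm above the bench) where the centre of the mallet head's lower face belongs; same axes as the stand
- gauge_block: bystander, fixed: black block 160x70 mm with a row of steel pin gauges to 65 mm height; origin under its centre
- setup_block: bystander: ground steel block 50x50x25 mm lying in front of the fixture; origin under its centre
- socket: bystander: small steel socket, diameter 26 mm, 34 mm tall, standing in front of the fixture; origin under its centre
- hub: bystander: dark steel hub, flange diameter 110 mm, 45 mm tall; origin under its centre
- wrench: bystander: steel wrench lying flat on the bench
- bolt: bystander: bolt standing on its head, 26 mm wide, 50 mm tall, behind the fixture; origin under its centre
- oil: bystander: grey plastic bottle, diameter 54 mm, 150 mm tall; origin under its centre
- collar: bystander: steel collar, outer diameter 60 mm, 18 mm high, behind the fixture; origin under its centre
Things that resemble listed ones, but are neither listed nor needed, are in the scene too. What is shaped like the mallet but green is not meant. Leave any orange look-alike of the fixture alone.

How it is judged:
By the outcome, as a careful person would: the job done as asked, in the order asked, and still so for the second after the job is handed in, with the robot touching nothing.
It also fails if it takes over 56 s, if anything falls off the work surface, if the arm or the gripper's body presses on something with over 40 N, if the wrist force passes 120 N, or if a joint passes its speed limit or range.

## Working session

There is one attempt and no reset: what is moved stays moved. The work goes in short steps, Python scripts to look and compute and a tool call to move; the robot and the scene stay as the last step left them, time stands still between calls to the robot, and variables do not carry over. Pictures are saved under pics/ and viewed, at most 10 in all, crops included, and the job is handed in when it is done.

Besides the shell and the picture viewer there is one more tool, called after "Request:" as a command line: name --pt "numbers of a row" for each row, then --argument value for the rest. apply_moves: Moves the arm, as the interface text tells. Its arguments: {"type":"object","properties":{"delta_pos":{"type":"array"},"twist":{"type":"array"},"gripper":{"type":"number"},"squeeze":{"type":"number"}},"required":["delta_pos","twist"]}

```bash
ls; mkdir -p pics; cat > h.py <<'E'
import numpy as np, cv2
from scipy.spatial.transform import Rotation as Ro
from plant import robot
def shot(n,f=None):
    c=robot.read_camera(n)
    if f: cv2.imwrite('pics/'+f,c['frame'][:,:,::-1])
    return c
def foc(c): return c['frame'].shape[0]/2/np.tan(np.radians(c['vertical_fov'])/2)
def ray(c,u,v):
    d=np.array([(u-c['cx'])/foc(c),(v-c['cy'])/foc(c),1]); R=np.array(c['R']);t=np.array(c['t'])
    d=R.T@d; return -R.T@t,d/np.linalg.norm(d)
def onz(c,u,v,z):
    o,d=ray(c,u,v); return o+d*(z-o[2])/d[2]
def proj(c,X):
    x=np.array(c['R'])@np.asarray(X)+np.array(c['t']); f=foc(c); return np.array([f*x[0]/x[2]+c['cx'],f*x[1]/x[2]+c['cy']])
def tri(rs):
    A=0;b=0
    for o,d in rs:
        P=np.eye(3)-np.outer(d,d);A=A+P;b=b+P@o
    X=np.linalg.solve(A,b); return X,[float(np.linalg.norm(np.cross(X-o,d))) for o,d in rs]
E
cat > a.py <<'E'
from h import *
import pickle
D={n:shot(n,n+'0.png') for n in('top','side','wrist')}
pickle.dump(D,open('d0.pkl','wb'))
for n,c in D.items(): print(n,c['vertical_fov'],c['cx'],c['cy'],np.round(c['R'],3).tolist(),np.round(c['t'],3))
s=robot.read_state();print(s); print(robot.tips_ahead)
E
python3 a.py
```

```text
pics
top 48.50688573017684 319.192922533973 204.41128030695359 [[-0.022, -1.0, 0.001], [-0.988, 0.022, -0.154], [0.154, -0.005, -0.988]] [0.023 0.542 1.405]
side 51.25253658691753 318.2050810970052 197.54445333880105 [[0.846, -0.533, 0.011], [-0.316, -0.519, -0.794], [0.429, 0.669, -0.608]] [-0.431  0.283  1.448]
wrist 58.80506678086373 323.84732084821877 192.59691402161727 [[0.347, -0.938, -0.001], [-0.905, -0.335, 0.263], [-0.247, -0.09, -0.965]] [-0.601 -0.032  0.389]
{'t': 0.15, 'q': array([-1.30239048e+00,  1.30989186e-01,  1.48904485e+00, -1.52501741e-05,
        1.52299858e+00, -8.53892167e-02]), 'dq': array([ 1.65958773e-03, -2.55035123e-03, -3.39278364e-03,  9.45439843e-05,
       -1.90708602e-03,  1.10228944e-03]), 'joint_torque': array([ 1.67912123e-03, -5.60474002e+01, -4.92334557e+01,  7.67625519e-02,
        3.05074558e-02, -7.63256048e-05]), 'tool_pos': array([ 0.2077889 , -0.56243342,  0.24281887]), 'orientation': array([-3.09115578e+00, -5.52595127e-01,  2.30414587e-04]), 'force': array([0.12020518, 0.50662044, 0.64201462]), 'wrist_torque': array([-0.00648719,  0.01551387,  0.05315353]), 'gripper_force': 0.0, 'opening': 0.09312784621882711}
0.025
```

View pics/top0.png

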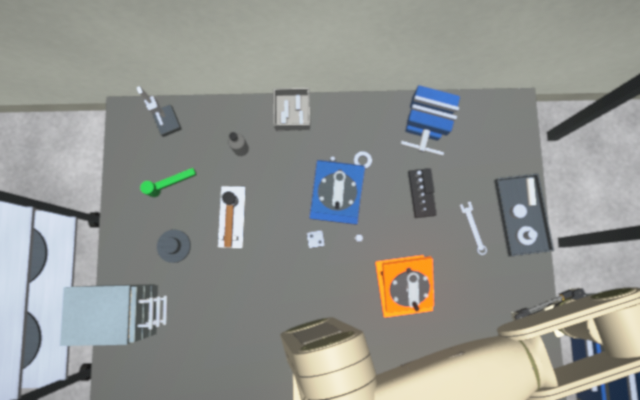

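View pics/side0.png

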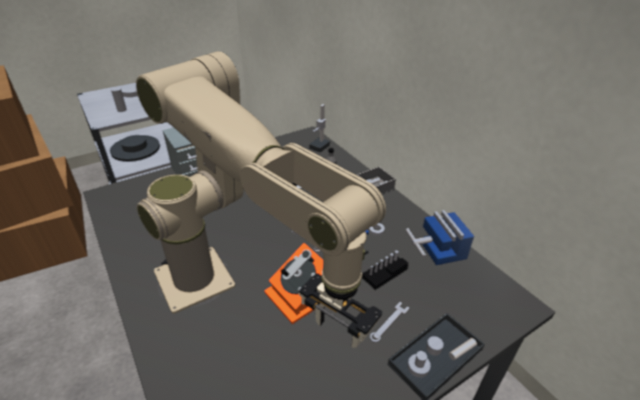

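The top view shows the blue fixture at (338,191), with its keeper pointing down-image. The look-alikes are an orange fixture at (407,286) and a blue vise at (432,112). The wooden mallet has its head at (231,199) and handle to (232,245) on an aluminium stand. Its look-alike is the green mallet at (165,182). I choose the blue fixture and the brown/black mallet. The arm hides both of them in the side view.

```bash
cat > b.py <<'E'
from h import *
import pickle
D=pickle.load(open('d0.pkl','rb'));c=D['top']
for n,u,v,z in [('knobtop',338,206,.16),('fixture',338,191,.1),('mallethead',230,198,.078),('handle end',229,243,.043),('setup',316,239,.025),('socket',360,238,.034),('oil',237,140,.15),('orange',407,286,.1),('hub',174,246,.045)]:
    print(n,np.round(onz(c,u,v,z),3))
f=c['frame'].astype(int);m=((f[:,:,2]>f[:,:,0]+50)).astype(np.uint8); m[:,380:]=0;m[:,:280]=0;m[240:]=0
cs,_=cv2.findContours(m,0,2);k=max(cs,key=cv2.contourArea);print(cv2.minAreaRect(k),cv2.boxPoints(cv2.minAreaRect(k)))
w=D['wrist'];R=np.array(w['R']);print('wristcam',-R.T@w['t'], 'tool R',Ro.from_rotvec(robot.read_state()['orientation']).as_matrix().round(3).tolist())
cv2.imwrite('pics/crop0.png',cv2.resize(c['frame'][130:270,130:400,::-1],None,fx=2.9,fy=2.9,interpolation=2))
E
python3 b.py
```

```text
knobtop [ 0.518 -0.044  0.16 ]
fixture [ 0.574 -0.049  0.1  ]
mallethead [0.563 0.295 0.078]
handle end [0.423 0.304 0.043]
setup [0.431 0.024 0.025]
socket [ 0.43  -0.119  0.034]
oil [0.732 0.261 0.15 ]
orange [ 0.276 -0.25   0.1  ]
hub [0.417 0.479 0.045]
((336.7358093261719, 191.7314453125), (48.83449172973633, 60.06840896606445), 7.594643592834473) [[308.56332 218.2751 ]
 [316.50217 158.73363]
 [364.9083  165.18779]
 [356.96945 224.72926]]
wristcam [ 0.27631375 -0.53907954  0.38262168] tool R [[0.938, 0.346, -0.0], [0.346, -0.938, 0.001], [0.0, -0.001, -1.0]]
```

View pics/crop0.png

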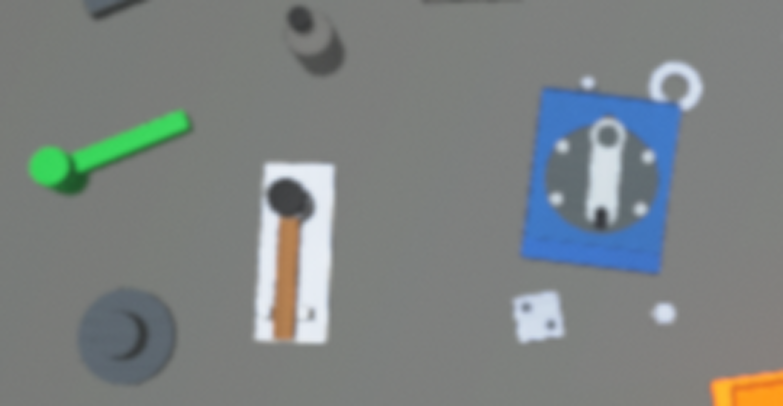

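The crop confirms both choices. The wooden-handled mallet has its head at crop (288,197) and its handle toward the robot. The blue fixture's pivot is at crop (607,133) and its black knob at (600,216). I'll move the wrist camera over the fixture next.

Request:
apply_moves --pt "3.0 -2.8 -3.5" --pt "4.2 -3.9 -3.0" --pt "4.2 -3.9 -2.5" --pt "4.2 -3.9 -1.0" --pt "4.2 -3.9 0" --pt "4.2 -3.9 0" --pt "4.2 -3.9 0" --pt "4.2 -3.9 0" --twist '[0,0,0,0,0,0,0,0]'

```text
t: 1.15
tool_pos: [0.407, -0.1682, 0.3425]
orientation: [3.092, 0.552, 0.0]
force: [1.1, -0.1, -0.6]
opening: 0.0932
gripper_force: 0.0
```

Request:
apply_moves --pt "4.2 -3.9 0" --pt "4.2 -3.9 0" --pt "0 0 0" --pt "0 0 0" --pt "0 0 0" --twist '[0,0,0.16,0.16,0.14]'

```text
t: 1.78
tool_pos: [0.4583, -0.0673, 0.3423]
orientation: [-3.137, 0.173, 0.001]
force: [-0.2, -0.2, -0.5]
opening: 0.0929
gripper_force: 0.0
```

```bash
cat > c.py <<'E'
from h import *
import pickle,sys
k=sys.argv[1]
D={n:shot(n,n+k+'.png') for n in('top','side','wrist')}
pickle.dump(D,open(f'd{k}.pkl','wb'))
s=robot.read_state();print(s['t'],s['tool_pos'],Ro.from_rotvec(s['orientation']).as_matrix().round(3).tolist())
E
python3 c.py 1
```

```text
1.925 [ 0.45832192 -0.06762743  0.34235689] [[0.995, -0.104, -0.0], [-0.104, -0.995, 0.0], [-0.0, -0.0, -1.0]]
```

View pics/wrist1.png

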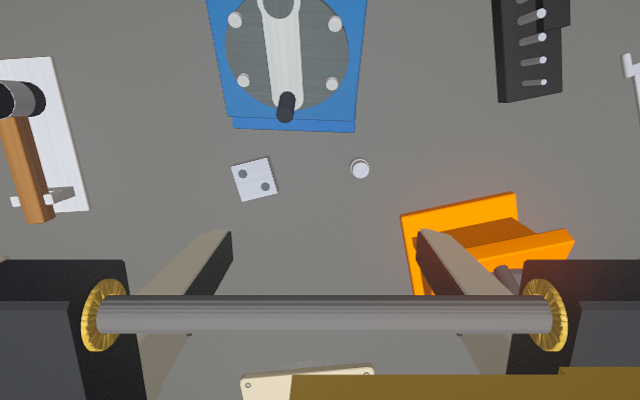

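The wrist view shows the flange bolts at (235,20), (335,24), (243,81) and (332,84). The knob runs from about (287,96) to (286,115), the strap end is below it, and the mallet is at the left with its head near (15,100). I'll take a second view further ahead, then one over the mallet.

Request:
apply_moves --pt "4.5 -2 -1" --pt "4.5 -2 -1" --pt "0 0 0" --twist '[0,0,0]'

```text
t: 2.3
tool_pos: [0.554, -0.0366, 0.3608]
orientation: [-3.137, 0.159, 0.004]
force: [0.3, 0.8, -0.2]
opening: 0.0926
gripper_force: 0.0
```

```bash
python3 c.py 2
```

```text
2.45 [ 0.55164213 -0.0376786   0.36236568] [[0.995, -0.104, -0.001], [-0.104, -0.995, -0.0], [-0.001, 0.0, -1.0]]
```

Request:
apply_moves --pt "-4.5 -4 0" --pt "-3 -5 0" --pt "-2 -5 0" --pt "0 -5 0" --pt "0 -5 0" --pt "0 0 0" --twist '[0,0,0,0,0,0]'

```text
t: 3.2
tool_pos: [0.482, 0.2132, 0.3629]
orientation: [-3.137, 0.16, -0.001]
force: [-0.2, -0.3, 0.3]
opening: 0.0929
gripper_force: 0.0
```

```bash
python3 c.py 3; cat > d.py <<'E'
import cv2,numpy as np
a=cv2.imread('pics/wrist2.png');b=cv2.imread('pics/wrist3.png')
cv2.imwrite('pics/w23.png',np.vstack([a[:290],b[:300]]))
E
python3 d.py
```

```text
3.35 [0.48277741 0.21016862 0.36307718] [[0.994, -0.106, 0.001], [-0.106, -0.994, -0.0], [0.001, 0.0, -1.0]]
```

View pics/w23.png

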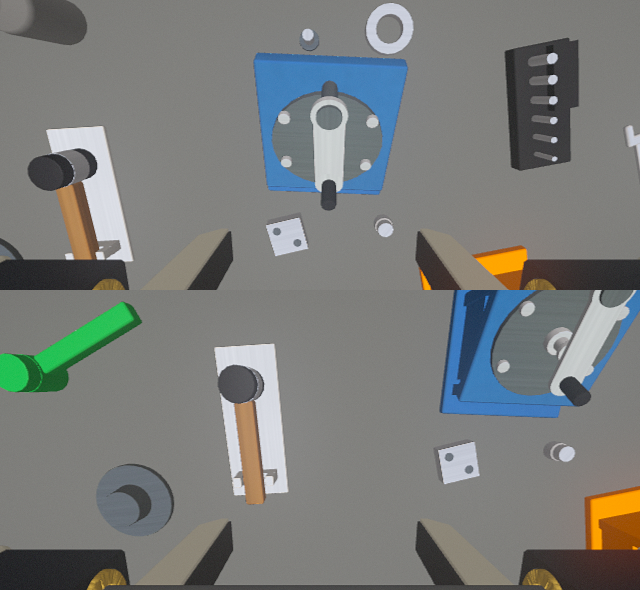

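In wrist2 (upper half) the pivot cap is at (329,117), the knob runs to (328,207), and the bolts are at (284,118), (372,121), (286,161) and (365,165). In wrist3 (lower half, rows minus 290) the mallet head top is near (239,94), the handle end near (256,210), and the fork prongs at (237,193) and (269,187).

```bash
cat > e.py <<'E'
from h import *
import pickle
D={k:pickle.load(open(f'd{k}.pkl','rb')) for k in(1,2,3)}
def cen(c,u,v,r,fn):
    f=c['frame'].astype(int);m=fn(f).astype(np.uint8);M=np.zeros_like(m);cv2.circle(M,(u,v),r,1,-1);m&=M
    n,l,s,ce=cv2.connectedComponentsWithStats(m);i=1+np.argmax(s[1:,4]);return ce[i],s[i],l==i
br=lambda f:f.min(2)>165
W1,W2,W3=[D[k]['wrist'] for k in(1,2,3)]
B=[]
for a,b in [((235,20),(284,118)),((335,24),(372,121)),((243,81),(286,161)),((332,84),(365,165))]:
    p,sa,_=cen(W1,*a,10,br);q,sb,_=cen(W2,*b,9,br)
    X,e=tri([ray(W1,*p),ray(W2,*q)]);B.append(X);print('bolt',p.round(1),q.round(1),sa[4],sb[4],X.round(4),np.round(e,4))
B=np.array(B);C=B.mean(0);x=(B[0]+B[1]-B[2]-B[3]);y=(B[0]+B[2]-B[1]-B[3]);print('C',C,'xdir',x/np.linalg.norm(x),'slope',np.degrees(np.arcsin(x[2]/np.linalg.norm(x))),'yaw',np.degrees(np.arctan2(x[1],x[0])),np.degrees(np.arctan2(-y[0],y[1])))
dk=lambda f:f.max(2)<62
for W,u,v in [(W1,287,105),(W2,328,197),(W3,575,101)]:
    p,s,m=cen(W,u,v,22,dk);k,_=cv2.findContours(m.astype(np.uint8),0,2);print('knob',p,s,cv2.boxPoints(cv2.minAreaRect(k[0])).round(1).tolist())
wo=lambda f:(f[:,:,0]>f[:,:,2]*1.6)&(f[:,:,0]>70)
for n,W,u,v in [('w3',W3,250,160),('w2',W2,80,220),('top',D[3]['top'],231,225)]:
    r=70 if n!='top' else 35
    p,s,m=cen(W,u,v,r,wo);k,_=cv2.findContours(m.astype(np.uint8),0,2);k=max(k,key=cv2.contourArea);print('handle',n,p,s,cv2.boxPoints(cv2.minAreaRect(k)).round(1).tolist())
for n,W,u,v in [('w3',W3,239,94),('w2',W2,50,170)]:
    p,s,m=cen(W,u,v,30,lambda f:f.max(2)<58);k,_=cv2.findContours(m.astype(np.uint8),0,2);print('head',n,p,s,cv2.minAreaRect(max(k,key=cv2.contourArea)))
cv2.imwrite('pics/z.png',np.hstack([cv2.resize(W3['frame'][40:220,200:300,::-1],None,fx=3,fy=3,interpolation=2),cv2.resize(W2['frame'][80:215,20:120,::-1],None,fx=4,fy=4,interpolation=2)[:540],]))
E
python3 e.py
```

```text
bolt [234.3  19.9] [283.4 117.5] 156 116 [ 0.6067 -0.0025  0.1247] [0.0002 0.0002]
bolt [334.5  24.1] [372.  121.5] 154 110 [ 0.5932 -0.094   0.125 ] [0.0002 0.0002]
bolt [242.8  80.2] [285.8 161.4] 116 87 [0.5553 0.005  0.0942] [0.0002 0.0002]
bolt [331.5  83.6] [365.2 164.7] 116 86 [ 0.5421 -0.0866  0.0945] [0.0001 0.0001]
C [ 0.57431357 -0.04453731  0.10960491] xdir [ 0.85331491 -0.12347754  0.50656388] slope 30.435221059724924 yaw -8.233740572489454 -8.292885250177168
knob [293.  108.5] [293 107   1   4   4] [[293.0, 110.0], [293.0, 110.0], [293.0, 107.0], [293.0, 107.0]]
knob [322. 189.] [322 186   1   7   7] [[322.0, 192.0], [322.0, 192.0], [322.0, 186.0], [322.0, 186.0]]
knob [567.25  100.625] [560  88  16  27 136] [[557.5999755859375, 91.9000015258789], [566.7999877929688, 87.5999984741211], [578.2999877929688, 112.0], [569.0999755859375, 116.30000305175781]]
handle w3 [249.44462541 163.10803474] [ 235  111   30  103 1842] [[232.5, 113.30000305175781], [252.10000610351562, 110.69999694824219], [266.0, 212.5], [246.39999389648438, 215.10000610351562]]
handle w2 [ 77.79389695 2
[... 304 characters left out ...]
60000610351562], [232.0, 219.1999969482422], [229.89999389648438, 246.1999969482422]]Traceback (most recent call last):
  File "e.py", line 22, in <module>
    p,s,m=cen(W,u,v,30,lambda f:f.max(2)<58);k,_=cv2.findContours(m.astype(np.uint8),0,2);print('head',n,p,s,cv2.minAreaRect(max(k,key=cv2.contourArea)))
          ~~~^^^^^^^^^^^^^^^^^^^^^^^^^^^^^^^
  File "e.py", line 6, in cen
    n,l,s,ce=cv2.connectedComponentsWithStats(m);i=1+np.argmax(s[1:,4]);return ce[i],s[i],l==i
                                                     ~~~~~~~~~^^^^^^^^^
    return _wrapfunc(a, 'argmax', axis=axis, out=out, **kwds)
    return bound(*args, **kwds)
ValueError: attempt to get argmax of an empty sequence
```

```bash
python3 - <<'E'
s=open('e.py').read()
i=s.index("dk=lambda");h=s.index("wo=lambda");j=s.index("for n,W,u,v in [('w3',W3,239")
open('e2.py','w').write(s[:i]+'''
yw=np.radians(-8.26);a=np.radians(30);ex=np.array([np.cos(yw),np.sin(yw),0]);ey=np.array([-ex[1],ex[0],0]);ez=np.array([0,0,1.])
S=ex*np.cos(a)+ez*np.sin(a);N=-ex*np.sin(a)+ez*np.cos(a);F=C-.0135*N;print('F',F)
P=lambda s,y,n:F+S*s+ey*y+N*n
def KN(th,n): return P(.06-.085*np.cos(th),-.085*np.sin(th),n)
for W in(W1,W2,W3):
    print('pred knobtop',proj(W,KN(0,.084)).round(1),'base',proj(W,KN(0,.052)).round(1),'pivot',proj(W,P(.06,0,.052)).round(1))
for W,u,v in [(W1,287,105),(W2,328,197),(W3,575,101)]:
    g=W['frame'].max(2);print(g[v-18:v+20:3,u-18:u+19:3])
    m=(cv2.GaussianBlur(g,(3,3),0)<75).astype(np.uint8);M=0*m;cv2.circle(M,(u,v),20,1,-1);m&=M
    k,_=cv2.findContours(m,0,2);k=max(k,key=cv2.contourArea);print('knob',cv2.contourArea(k),cv2.boxPoints(cv2.minAreaRect(k)).round(1).tolist())
for W,u,v in [(W3,239,94),(W2,50,170)]:
    g=W['frame'].max(2);print(g[v-28:v+28:4,u-28:u+40:4])
cv2.imwrite('pics/z.png',np.hstack([cv2.resize(W3['frame'][60:195,200:300,::-1],None,fx=4,fy=4,interpolation=2),cv2.resize(W2['frame'][80:215,20:120,::-1],None,fx=4,fy=4,interpolation=2)]))
''')
E
python3 e2.py | grep -v bolt
```

```text
C [ 0.57431357 -0.04453731  0.10960491] xdir [ 0.85331491 -0.12347754  0.50656388] slope 30.435221059724924 yaw -8.233740572489454 -8.292885250177168
F [ 0.58099355 -0.04550706  0.09791357]
pred knobtop [279.9 115.5] base [283.5  96.9] pivot [2.782e+02 2.000e-01]
pred knobtop [324.3 204.9] base [324.9 183.1] pivot [328.5 115.4]
pred knobtop [577.5 109.3] base [562.2  92. ] pivot [6.139e+02 5.000e-01]
[[116 204 202 204 205 205 207 203 205 203 206 171 115]
 [118 206 201 205 205 210 215 208 204 202 205 184 117]
 [122 193 201 204 179  69  71  67 199 203 204 201 120]
 [116 192 200 208  66  73  73  71  61 205 204 210 118]
 [122 179 203 193  70  72  70  71  72 187 208 210 119]
 [119 111 205 157  69  73  73  69  64 196 208 178 117]
 [123 116 158 105  72  70  71  72  61 206 210 115 118]
 [184 184 174  63  72  74  72  66  60 209 128 115 137]
 [185 185 189  73  78  73  76  73  76 183 183 183 183]
 [182 182 171  75  76  76  76  75 103 182 182 182 185]
 [173 182 189  71  75  75  76  76 171 183 182 183 181]
 [194 194 195 155  72  75  74  67 197 195 193 193 191]
 [195 195 193 193 196 178 198 195 19
[... 3055 characters left out ...]
128  79  58  66  60  52  45  50  50 120 116 116 117 115  63]
 [129 129  71  61  60  63  61  66  68  49  51  52 163 114 116 115 114]
 [129 131  57  62  62  60  64  62  65  70  48  47  49 114 113 113 112]
 [128 133  64  63  63  60  57  63  62  64  57  53  51 107 113 111 111]
 [127 130  57  59  59  62  64  64  68  64  66  48  54 138 108 107 108]
 [130 127  70  60  62  59  64  64  64  65  67  48  53 159 107 113  53]
 [128 128 130  59  56  62  58  63  64  66  53  49  77 111 107 161 228]
 [130 129 129 130  54  58  60  62  65  66  46 175 181 103 102 100 230]
 [127 129 129 128 128 131  99  59 123 171 184 181 183 119 106 101 233]
 [129 127 128 127 130 130 130 129 131 169 181 183 182 166 106  99 216]]
```

View pics/z.png

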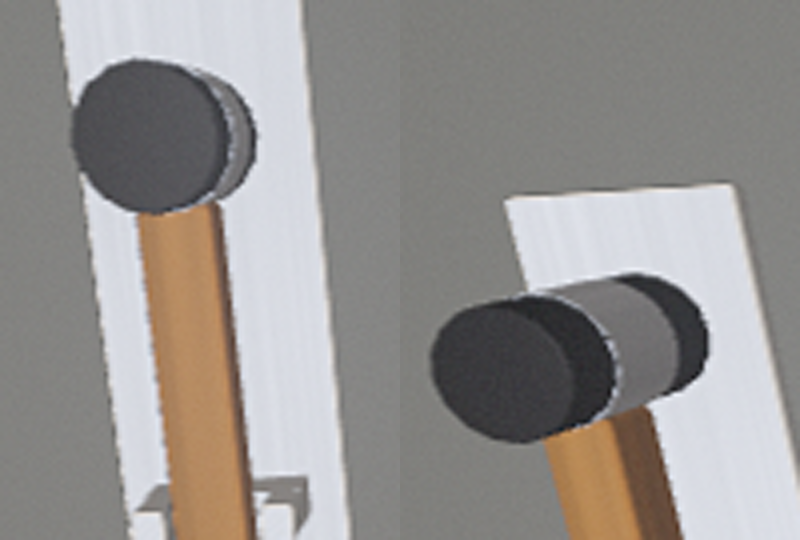

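The head-top disc is centred at w3 (237.3,93.8) and w2 (46,172.6). The handle's top-face centreline runs from w3 (243.2,114) to about (252,195). The keeper starts about 0.05 rad open, since its knob appears roughly 4 px to the right of the prediction.

```bash
cat >> e2.py <<'E'
print('=====')
X,e=tri([ray(W3,237.3,93.8),ray(W2,46,172.6)]);print('headtop',X,e)
kt,e=tri([ray(W1,284.5,115.2),ray(W2,328.3,203.5),ray(W3,581,107.8)]);print('knobtop',kt,e,'pred',KN(.047,.084))
a=onz(W3,243.2,114,.055);b=onz(W3,252,195,.055);d=a-b;print('handle',a,b,'yaw',np.degrees(np.arctan2(d[1],d[0])))
c=D[3]['top'];d=onz(c,228.7,219,.055)-onz(c,226.6,246,.055);print('yawtop',np.degrees(np.arctan2(d[1],d[0])))
# stand edges in w3: left and right edge lines from bright mask
m=((W3['frame'].min(2)>200)).astype(np.uint8);m[:40]=0;m[210:]=0;m[:,:205]=0;m[:,295:]=0
k,_=cv2.findContours(m,0,2);k=np.vstack(k)
r=cv2.boxPoints(cv2.minAreaRect(k));g=np.array([onz(W3,*p,.008) for p in r]);print('stand corners',g.round(4).tolist(),r.tolist())
F[2]=.0985
s=robot.read_state();print(s['tool_pos'])
T=lambda th:KN(th,.071)+[0,0,.012]
t0=T(.047);print('TCP grasp knob',t0, 'world delta',t0-s['tool_pos'])
cur=Ro.from_rotvec(s['orientation']).as_matrix();print('in tool',(cur.T@(t0-s['tool_pos'])*100).round(2))
ths=np.linspace(.047,1.56,17);A=np.array([ex,-ey,-ez])
q=np.array([A@T(t)*100 for t in ths]);print(np.diff(q,axis=0).round(2).tolist())
np.savez('fx.npz',F=F,ex=ex,ey=ey,S=S,N=N)
E
python3 e2.py | sed -n '/=====/,$p'
```

```text
=====
headtop [0.56825169 0.30078814 0.07600819] [0.00042135631791828405, 0.00042135631791799397]
knobtop [ 0.51842846 -0.04044708  0.15673117] [0.0006583292978216154, 0.00021656696756133925, 0.0004504972961786672] pred [ 0.51750992 -0.04032645  0.15820663]
handle [0.54400156 0.30234004 0.055     ] [0.44024857 0.30781126 0.055     ] yaw -3.0185930049055436
yawtop -3.9029355940297004
stand corners [[0.6187, 0.3389, 0.008], [0.6174, 0.2609, 0.008], [0.413, 0.2694, 0.008], [0.4136, 0.3564, 0.008]] [[214.17233276367188, 57.171348571777344], [273.3088073730469, 51.62731170654297], [287.3678283691406, 201.59051513671875], [228.23135375976562, 207.13455200195312]]
[0.48277741 0.21016862 0.36307718]
TCP grasp knob [ 0.52394249 -0.04126027  0.15953474] world delta [ 0.04116508 -0.25142889 -0.20354244]
in tool [ 6.74 24.56 20.36]
[[0.07, 0.8, -0.04], [0.13, 0.79, -0.08], [0.19, 0.77, -0.11], [0.26, 0.75, -0.15], [0.32, 0.72, -0.18], [0.37, 0.68, -0.22], [0.43, 0.63, -0.25], [0.48, 0.58, -0.28], [0.52, 0.53, -0.3], [0.56, 0.47, -0.33], [0.6, 0.41, -0.35], [0.63, 0.34, -0.36], [0.66, 0.27, -0.38], [0.67, 0.2, -0.39], [0.69, 0.12, -0.4], [0.69, 0.05, -0.4]]
```

Request:
apply_moves --pt "1.1 4.1 0.8" --pt "1.1 4.1 2.3" --pt "1.1 4.1 2.3" --pt "1.1 4.1 2.3" --pt "1.1 4.1 2.3" --pt "1.24 4.06 2.3" --pt "0 0 0" --pt "0 0 0" --twist '[0,0,0,0,0,0,0.038,0]' --gripper 4.5

```text
t: 4.35
tool_pos: [0.5234, -0.042, 0.2397]
orientation: [3.133, -0.231, -0.0]
force: [-0.4, -0.6, -0.6]
opening: 0.0449
gripper_force: 0.0
```

```bash
cat > g.py <<'E'
from h import *
import sys
t=np.array(eval(sys.argv[1]));s=robot.read_state();R=Ro.from_rotvec(s['orientation']).as_matrix()
print(s['tool_pos'],'yaw',np.degrees(np.arctan2(R[1,0],R[0,0])),'tool delta cm',(R.T@(t-s['tool_pos'])*100).round(2),s['t'],s['opening'],s['gripper_force'],s['force'])
E
python3 g.py [.52394,-.04126,.1598]
```

```text
[ 0.52343503 -0.04203075  0.23970575] yaw -8.421417225572542 tool delta cm [ 0.04 -0.09  7.99] 4.35 0.04487553003403311 0.0 [-0.35034544 -0.60485034 -0.63692564]
```

Request:
apply_moves --pt "0 -0.1 3.0" --pt "0 0 3.0" --pt "0 0 1.2" --pt "0 0 0.8" --pt "0 0 0" --twist '[0,0,0,0,0]'

```text
t: 4.97
tool_pos: [0.5245, -0.0392, 0.1601]
orientation: [3.133, -0.226, 0.001]
force: [-1.1, -0.2, -0.4]
opening: 0.0451
gripper_force: 0.0
```

Request:
apply_moves --pt "0 0 0" --pt "0 0 0" --pt "0 0 0" --pt "0 0 0" --twist '[0,0,0,0]' --gripper 0.8 --squeeze 25

```text
t: 5.48
tool_pos: [0.5245, -0.0392, 0.1599]
orientation: [3.133, -0.226, 0.001]
force: [-0.3, 0.2, 1.4]
opening: 0.0156
gripper_force: 25.0
```

Request:
apply_moves --pt "0.07 0.8 -0.04" --pt "0.13 0.79 -0.08" --pt "0.19 0.77 -0.11" --pt "0.26 0.75 -0.15" --pt "0.32 0.72 -0.18" --pt "0.37 0.68 -0.22" --pt "0.43 0.63 -0.25" --pt "0.48 0.58 -0.28" --twist '[0,0,0,0,0,0,0,0]'

```text
t: 6.48
tool_pos: [0.5369, -0.0989, 0.1717]
orientation: [-3.132, 0.226, 0.006]
force: [-5.1, 2.8, -0.7]
opening: 0.0156
gripper_force: 25.0
```

Request:
apply_moves --pt "0.52 0.53 -0.3" --pt "0.56 0.47 -0.33" --pt "0.6 0.41 -0.35" --pt "0.63 0.34 -0.36" --pt "0.66 0.27 -0.38" --pt "0.67 0.2 -0.39" --pt "0.69 0.12 -0.4" --pt "0.69 0.05 -0.4" --twist '[0,0,0,0,0,0,0,0]'

```text
t: 7.48
tool_pos: [0.5847, -0.1303, 0.2016]
orientation: [3.133, -0.227, -0.001]
force: [-2.8, 1.2, -4.9]
opening: 0.015
gripper_force: 25.0
```

```bash
python3 g.py [0.6083,-.137,.202]
```

```text
[ 0.58473393 -0.13029019  0.20163111] yaw -8.274489698755591 tool delta cm [ 2.43  0.32 -0.04] 7.475 0.015022380898417814 24.99951481819153 [-2.77952933  1.17051181 -4.93051237]
```

Request:
apply_moves --pt "0 0 0" --pt "0 0 0" --pt "0 0 -2" --pt "0 0 -4" --pt "0 0 -4" --pt "0 0 -2" --twist '[0,0,0,0,0,0]' --gripper 5

```text
t: 8.22
tool_pos: [0.5855, -0.1302, 0.3265]
orientation: [3.132, -0.226, 0.009]
force: [0.1, 0.2, -0.2]
opening: 0.0501
gripper_force: 0.0
```

```bash
python3 c.py 4; python3 g.py [0.5234,.3034,.15]
```

```text
8.375 [ 0.58506879 -0.13000111  0.32306261] [[0.99, -0.144, 0.002], [-0.144, -0.99, -0.001], [0.003, 0.0, -1.0]]
[ 0.58506879 -0.13000111  0.32306261] yaw -8.263696048793657 tool delta cm [-12.38 -42.01  17.26] 8.375 0.05039495972106395 0.0 [-0.82218426 -0.9017783   0.19448312]
```

Request:
apply_moves --pt "-1.5 -5.2 0" --pt "-1.5 -5.2 0" --pt "-1.5 -5.2 1.5" --pt "-1.5 -5.2 2" --pt "-1.6 -5.3 2" --pt "-1.6 -5.3 2" --pt "-1.6 -5.3 2" --pt "-1.58 -5.31 2" --twist '[0,0,0,0,0,0,0,0]'

```text
t: 9.38
tool_pos: [0.5207, 0.3048, 0.2036]
orientation: [3.132, -0.226, -0.005]
force: [1.5, 0.6, -0.9]
opening: 0.0498
gripper_force: 0.0
```

Request:
apply_moves --pt "0 0 3" --pt "0 0 0" --pt "0 0 0" --twist '[-0.087,0,0]'

```text
t: 9.75
tool_pos: [0.5222, 0.303, 0.1766]
orientation: [3.14, -0.094, -0.002]
force: [-0.2, 0.0, 1.1]
opening: 0.0501
gripper_force: 0.0
```

```bash
python3 c.py 5; python3 g.py [0.5234,.3034,.049]; python3 - <<'E'
import cv2,numpy as np
a=cv2.imread('pics/wrist4.png');b=cv2.imread('pics/wrist5.png');s=cv2.imread('pics/side5.png')
cv2.imwrite('pics/v.png',np.vstack([np.hstack([a[:290,200:600],s[150:400,200:600][:0].reshape(0,400,3) if 0 else cv2.resize(s[150:350,200:476],(400,290))]),np.hstack([b[:300],np.zeros((300,160,3),np.uint8)])]))
E
```

```text
9.9 [0.52342075 0.303267   0.1783321 ] [[0.998, -0.059, 0.002], [-0.059, -0.998, 0.001], [0.002, -0.001, -1.0]]
[0.52342075 0.303267   0.1783321 ] yaw -3.402346749716417 tool delta cm [-0.03  0.   12.93] 9.9 0.05038600935606284 0.0 [-0.10173263 -0.46699151 -0.33690666]
```

View pics/v.png

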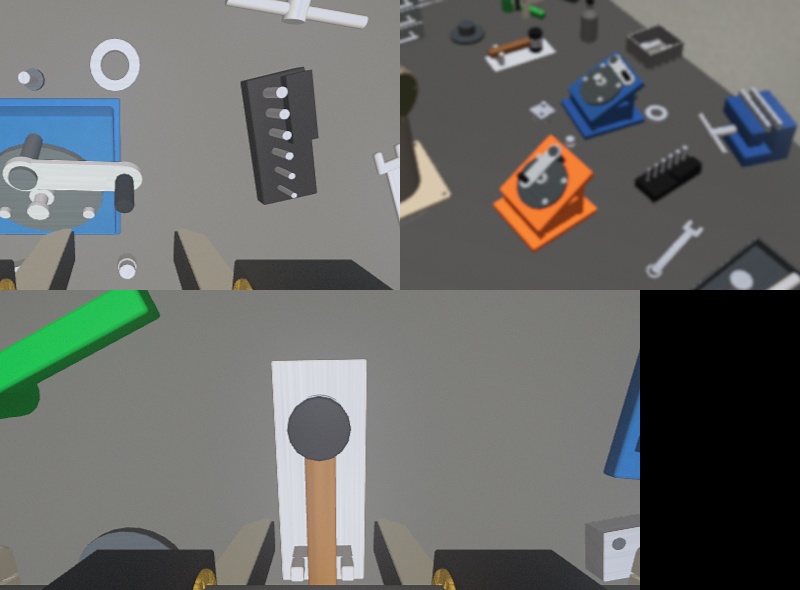

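The keeper now points across the slope with its knob at (124,193), and the raised pin head is exposed at (40,205). In wrist5 the mallet's handle lies centred between the fingers, so I'll descend and grip.

Request:
apply_moves --pt "0 0 4" --pt "0 0 4" --pt "0 0 3" --pt "0 0 1.9" --pt "0 0 0" --twist '[0,0,0,0,0]'

```text
t: 10.52
tool_pos: [0.522, 0.3031, 0.047]
orientation: [3.139, -0.091, -0.003]
force: [-0.4, -0.4, -0.2]
opening: 0.0502
gripper_force: 0.0
```

```bash
python3 g.py [0.5234,.3034,.049]; python3 - <<'E'
from h import *
import pickle
W=pickle.load(open('d5.pkl','rb'))['wrist']
print(onz(W,319.2,138,.078),onz(W,320,175,.055),onz(W,322,285,.055))
E
```

```text
[0.52195603 0.30313115 0.04703145] yaw -3.3244780683474957 tool delta cm [ 0.14 -0.04 -0.2 ] 10.525 0.050197470581791755 0.0 [-0.40877213 -0.38049691 -0.2492155 ]
[0.56910176 0.30185078 0.078     ] [0.53864801 0.30345009 0.055     ] [0.44574728 0.30753357 0.055     ]
```

Request:
apply_moves --pt "0 -0.1 0" --pt "0 0 0" --twist '[0,0]'

```text
t: 10.78
tool_pos: [0.5237, 0.3053, 0.0497]
orientation: [-3.139, 0.09, -0.004]
force: [0.5, -0.0, -0.3]
opening: 0.0497
gripper_force: 0.0
```

Request:
apply_moves --pt "0 0 0" --pt "0 0 0" --pt "0 0 0" --pt "0 0 0" --pt "0 0 0" --twist '[0,0,0,0,0]' --gripper 1.5 --squeeze 60

```text
t: 11.4
tool_pos: [0.5225, 0.3049, 0.048]
orientation: [-3.14, 0.09, -0.0]
force: [-0.4, 0.6, 1.8]
opening: 0.0235
gripper_force: 59.7
```

```bash
python3 g.py [0.5234,.3034,.049]
```

```text
[0.52249931 0.30488526 0.04800289] yaw -3.278958297615794 tool delta cm [ 0.1   0.14 -0.1 ] 11.4 0.023538621283525317 59.65315639972687 [-0.44578196  0.60528275  1.8070053 ]
```

Request:
apply_moves --pt "0 0 -1" --pt "0 0 -2" --pt "0 0 -4" --pt "0 0 -5" --pt "0 0 -5" --pt "0 0 0" --twist '[0,0,0,0,0,0.087]'

```text
t: 12.15
tool_pos: [0.5254, 0.306, 0.226]
orientation: [-3.128, 0.228, -0.016]
force: [0.7, -0.3, -4.2]
opening: 0.0239
gripper_force: 59.7
```

```bash
python3 - <<'E'
from h import *
import pickle
z=np.load('fx.npz');F=z['F']
W=pickle.load(open('d4.pkl','rb'))['wrist']
p=F+z['N']*.042;print('pred pin px',proj(W,p),'pivot',proj(W,F+z['S']*.06+z['N']*.052),'knobtop',proj(W,F+z['S']*.06-z['ey']*.085+z['N']*.084))
E
python3 g.py [.5107,-.0353,.2]
```

```text
pred pin px [237.01259742 214.19673531] pivot [222.72998968 175.71152304] knobtop [323.69261677 203.41069443]
[0.52540507 0.3060019  0.22597328] yaw -8.353963698368139 tool delta cm [ 3.48 34.    2.42] 12.15 0.023871747964482846 59.65867459774017 [ 0.73347127 -0.25562574 -4.20033772]
```

Request:
apply_moves --pt "0.5 3 0" --pt "0.5 5 0" --pt "0.5 5 0" --pt "0.5 5 0" --pt "0.5 5 0" --pt "0.5 5 0" --pt "0.4 4 0" --pt "0.1 2 0" --twist '[0,0,0,0,0,0,0,0]'

```text
t: 13.15
tool_pos: [0.5081, -0.0391, 0.2193]
orientation: [3.132, -0.23, 0.002]
force: [0.4, 0.2, -3.8]
opening: 0.0235
gripper_force: 59.7
```

Request:
apply_moves --pt "0 0 1" --pt "0 0 0" --pt "0 0 0" --twist '[0,0,0]'

```text
t: 13.52
tool_pos: [0.5082, -0.0359, 0.2078]
orientation: [-3.133, 0.224, 0.0]
force: [-1.4, -0.1, -3.6]
opening: 0.0242
gripper_force: 59.7
```

```bash
python3 c.py 6;python3 g.py [.5107,-.0353,.2];  python3 - <<'E'
import cv2,numpy as np
a=cv2.imread('pics/wrist6.png');s=cv2.imread('pics/side6.png')
cv2.imwrite('pics/v6.png',np.hstack([a[:300,150:550],cv2.resize(s[160:280,280:440],(400,300),interpolation=2)]))
E
```

```text
13.675 [ 0.50837521 -0.0361125   0.20803442] [[0.99, -0.143, 0.0], [-0.143, -0.99, 0.0], [0.0, -0.0, -1.0]]
[ 0.50837521 -0.0361125   0.20803442] yaw -8.196378654393826 tool delta cm [ 0.22 -0.11  0.8 ] 13.675 0.023576807800418834 59.661476612091064 [ 0.0409459   0.66666682 -3.80206057]
```

View pics/v6.png

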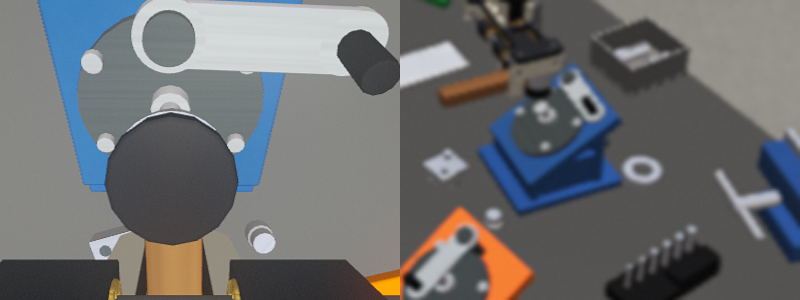

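The mallet head is centred at crop (171,178), laterally in line with the pin at (171,98). The keeper is clear at upper right, and the path is free.

```bash
python3 - <<'E'
from h import *
import pickle
z=np.load('fx.npz');F=z['F'];W=pickle.load(open('d6.pkl','rb'))['wrist'];tp=robot.read_state()['tool_pos']
h=onz(W,321,178,tp[2]+.03);d=h-F;print(h,'ex',d@z['ex'],'ey',d@z['ey'],'from tcp',(h-tp)@z['ex'],(h-tp)@z['ey'])
E
```

```text
[ 0.55580452 -0.0437357   0.23803442] ex -0.025182208930716037 ey -0.0018658084305442709 from tcp 0.048032482907868566 -0.0007301732330109263
```

Request:
apply_moves --pt "0 -0.1 1.2" --pt "0 0 1.0" --pt "0.25 0 0.43" --pt "0.25 0 0.43" --pt "0.25 0 0.43" --twist '[0,0,0,0,0]'

```text
t: 14.3
tool_pos: [0.5161, -0.037, 0.1736]
orientation: [3.133, -0.226, 0.0]
force: [-5.6, 1.2, 5.2]
opening: 0.0235
gripper_force: 59.7
```

Request:
apply_moves --pt "0 0 0" --pt "0.1 0 0.17" --twist '[0,0]'

```text
t: 14.55
tool_pos: [0.5172, -0.0371, 0.172]
orientation: [3.133, -0.226, 0.002]
force: [-4.3, 1.2, 5.2]
opening: 0.0236
gripper_force: 59.7
```

Request:
apply_moves --pt "0.2 0 0.35" --pt "0.15 0 0.26" --pt "0 0 0" --twist '[0,0,0]'

```text
t: 14.92
tool_pos: [0.5208, -0.0376, 0.1656]
orientation: [3.133, -0.226, 0.002]
force: [-1.7, 0.6, 4.2]
opening: 0.0235
gripper_force: 59.7
```

Request:
apply_moves --pt "0.05 0 0.09" --pt "0.05 0 0.09" --pt "0 0 0" --twist '[0,0,0]'

```text
t: 15.3
tool_pos: [0.5213, -0.0377, 0.1644]
orientation: [3.133, -0.226, 0.0]
force: [-8.8, 0.3, 12.2]
opening: 0.0237
gripper_force: 59.7
```

Request:
apply_moves --pt "0 0 0.08" --pt "0 0 0.08" --pt "0 0 0" --twist '[0,0,0]'

```text
t: 15.68
tool_pos: [0.5214, -0.0374, 0.1639]
orientation: [-3.133, 0.226, -0.001]
force: [-13.3, 3.1, 19.1]
opening: 0.0234
gripper_force: 59.9
```

Request:
apply_moves --pt "-0.2 0 -0.6" --pt "-1 0 -2" --pt "-4 0 -4" --pt "-4 0 -2" --pt "0 0 0" --pt "0 0 0" --twist '[0,0,0,0,0,0]'

```text
t: 16.42
tool_pos: [0.4303, -0.0246, 0.2471]
orientation: [3.133, -0.226, 0.0]
force: [0.4, 0.4, -3.6]
opening: 0.0237
gripper_force: 59.9
```

```bash
python3 c.py 7;  python3 - <<'E'
from h import *
import pickle
a=cv2.imread('pics/wrist7.png');s=cv2.imread('pics/side7.png')
z=np.load('fx.npz');W=pickle.load(open('d7.pkl','rb'))['wrist'];P=lambda n:proj(W,z['F']+z['N']*n).round(1)
p=P(.024);print('home top',p,'out top',P(.042), 'bushing',P(.018),'head',[proj(W,z['F']+z['N']*.024+z['S']*k).round(1) for k in(-.011,.011)])
x,y=[int(v) for v in p]
crop=a[max(y-50,0):max(y-50,0)+100,x-67:x+66]
print('crop origin',x-67,max(y-50,0))
cv2.imwrite('pics/v7.png',np.hstack([a[:300,150:550],cv2.resize(crop,(400,300),interpolation=2)]))
E
```

```text
16.575 [ 0.43021296 -0.02451972  0.24646551] [[0.99, -0.144, -0.002], [-0.144, -0.99, 0.0], [-0.002, -0.0, -1.0]]
home top [319.9  -7.4] out top [319.7   1.5] bushing [320.  -10.2] head [array([320.,  10.]), array([319.8, -26. ])]
crop origin 252 0
```

View pics/v7.png

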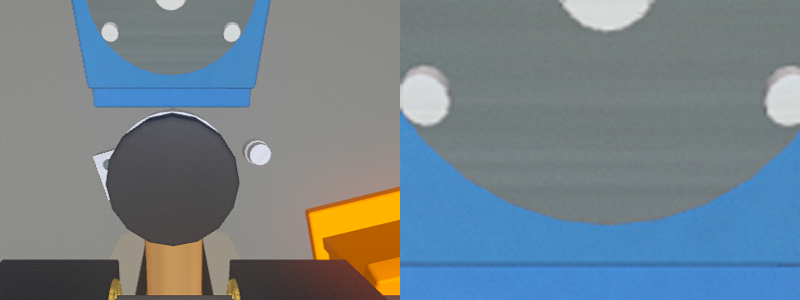

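The pin head's lower edge is at row 10, which matches the prediction for home (10); fully out would be near 20. The mallet head is unchanged in the grip at (172,178). I'll return the mallet.

```bash
python3 g.py [.5225,.3049,.2]
```

```text
[ 0.43021296 -0.02451972  0.24646551] yaw -8.269413357594871 tool delta cm [  4.4  -33.93   4.64] 16.575 0.023786741036192136 59.87693667411804 [ 0.4299129   0.11022047 -3.87837951]
```

Request:
apply_moves --pt "0.4 -3 0" --pt "0.6 -5 0" --pt "0.6 -5 0" --pt "0.6 -5 0" --pt "0.6 -5 0" --pt "0.6 -5 1.5" --pt "0.6 -4 1.5" --pt "0.4 -1.9 1.5" --twist '[0,0,0,0,0,0,0,0]'

```text
t: 17.58
tool_pos: [0.5225, 0.3069, 0.2001]
orientation: [3.133, -0.224, -0.004]
force: [-0.1, -0.4, -4.0]
opening: 0.0236
gripper_force: 59.9
```

Request:
apply_moves --pt "0 0 0" --pt "0 0 0" --pt "0 0 0" --twist '[-0.087,0,0]'

```text
t: 17.95
tool_pos: [0.5226, 0.3045, 0.2021]
orientation: [3.14, -0.093, -0.001]
force: [0.2, 0.2, -3.0]
opening: 0.0236
gripper_force: 59.9
```

```bash
python3 g.py [.5225,.3049,.1]; sleep 0; python3 g.py [.5225,.3049,.048]
```

```text
[0.5225941  0.30449292 0.2021285 ] yaw -3.4008501057005924 tool delta cm [-0.   -0.04 10.21] 17.95 0.023561286759979115 59.876784682273865 [ 0.15595632  0.15654275 -3.04882583]
[0.5225941  0.30449292 0.2021285 ] yaw -3.4008501057005924 tool delta cm [-0.   -0.05 15.41] 17.95 0.023561286759979115 59.876784682273865 [ 0.15595632  0.15654275 -3.04882583]
```

Request:
apply_moves --pt "0 0 4" --pt "0 0 4" --pt "0 0 3" --pt "0 0 2" --pt "0 0 1" --pt "0 0 0" --pt "0 0 0" --twist '[0,0,0,0,0,0,0]'

```text
t: 18.82
tool_pos: [0.5235, 0.3052, 0.0643]
orientation: [-3.139, 0.09, -0.003]
force: [1.1, 0.1, -2.1]
opening: 0.0237
gripper_force: 59.9
```

```bash
python3 g.py [.5225,.3049,.048]; python3 c.py 8; python3 g.py [.5225,.3049,.048]
```

```text
[0.52352459 0.30516449 0.06427282] yaw -3.2869256958915924 tool delta cm [-0.1   0.03  1.63] 18.825 0.02366337643294686 59.87691342830658 [ 1.10147059  0.09955854 -2.14282485]
18.975 [0.52327268 0.30510851 0.06399701] [[0.998, -0.057, 0.002], [-0.057, -0.998, 0.001], [0.002, -0.001, -1.0]]
[0.52327268 0.30510851 0.06399701] yaw -3.2787027882786353 tool delta cm [-0.08  0.03  1.6 ] 18.975 0.023541213562391472 59.876861572265625 [-0.31997034  0.3563329  -2.91471603]
```

Request:
apply_moves --pt "-0.08 0 0.7" --pt "0 0 0.5" --pt "0 0 0.2" --pt "0 0 0" --pt "0 0 0" --twist '[0,0,0,0,0]'

```text
t: 19.6
tool_pos: [0.5218, 0.3048, 0.0488]
orientation: [-3.14, 0.09, -0.0]
force: [0.3, 0.9, -2.6]
opening: 0.0234
gripper_force: 59.9
```

Request:
apply_moves --pt "0 0 0.1" --pt "0 0 0" --twist '[0,0]'

```text
t: 19.85
tool_pos: [0.5219, 0.3048, 0.048]
orientation: [-3.14, 0.09, -0.001]
force: [0.3, 0.5, -1.8]
opening: 0.0235
gripper_force: 59.9
```

Request:
apply_moves --pt "0.05 0 0.06" --pt "0 0 0" --twist '[0,0]'

```text
t: 20.1
tool_pos: [0.5219, 0.3048, 0.0479]
orientation: [-3.14, 0.09, 0.001]
force: [-5.6, -3.2, 6.1]
opening: 0.0234
gripper_force: 59.9
```

Seated: contact is felt. I'll release and rise.

Request:
apply_moves --pt "0 0 0" --pt "0 0 0" --pt "0 0 0" --pt "0 0 0" --twist '[0,0,0,0]' --gripper 5

```text
t: 20.6
tool_pos: [0.5223, 0.3047, 0.0471]
orientation: [-3.14, 0.09, -0.0]
force: [0.6, 0.4, 0.2]
opening: 0.0494
gripper_force: 0.0
```

Request:
apply_moves --pt "0 0 -2" --pt "0 0 -3" --pt "0 0 -4" --pt "-1 2 -4" --pt "-3 4 -3" --pt "-3 4 -2" --pt "0 0 0" --pt "0 0 0" --twist '[0,0,0,0,0,0,0,0]'

```text
t: 21.6
tool_pos: [0.4471, 0.2092, 0.2283]
orientation: [-3.139, 0.09, -0.003]
force: [0.1, -0.0, -0.4]
opening: 0.0501
gripper_force: 0.0
```

```bash
python3 c.py 9; python3 - <<'E'
from h import *
import pickle
z=np.load('fx.npz');W=pickle.load(open('d9.pkl','rb'))['wrist']
for n,X in [('head old',[.5687,.3014,.078]),('handle end',[.414,.309,.055])]: print(n,proj(W,X).round(1))
p=proj(W,z['F']+z['N']*.024);o=proj(W,z['F']+z['N']*.042);print('pin home/out',p,o)
a=cv2.imread('pics/wrist9.png')
x,y=[int(v) for v in p];x=min(max(x,70),570);y=max(y,50);cr=a[y-50:y+50,x-67:x+66];print(x-67,y-50)
cv2.imwrite('pics/v9.png',np.hstack([cv2.resize(a[:300],(480,300)) if 0 else a[:300,:400],cv2.resize(cr,(400,300),interpolation=2)]))
E
```

```text
21.75 [0.44672721 0.2093847  0.22657233] [[0.998, -0.057, -0.001], [-0.057, -0.998, -0.0], [-0.001, 0.0, -1.0]]
head old [190.2  35.8]
handle end [216.9 219.8]
pin home/out [713.72046832  -8.99571242] [7.35965940e+02 4.25540082e-01]
503 0
```

View pics/v9.png

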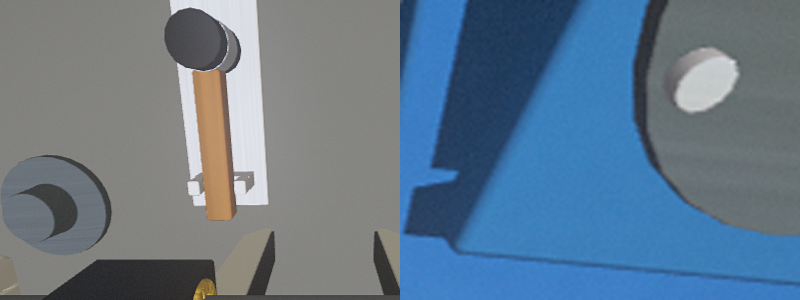

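The mallet stands with its head at (196,39) and handle in the fork. The prediction from its original place was (190,36), so I'll compare from the same pose as before the grasp.

Request:
apply_moves --pt "3.5 -4.9 0" --pt "3.6 -4.9 2.4" --pt "0 0 2.4" --pt "0 0 0" --pt "0 0 0" --pt "0 0 0" --twist '[0,0,0,0,0,0]'

```text
t: 22.5
tool_pos: [0.5221, 0.3007, 0.1823]
orientation: [-3.139, 0.09, -0.004]
force: [-0.8, -0.1, 0.4]
opening: 0.0498
gripper_force: 0.0
```

```bash
python3 c.py 10; python3 - <<'E'
from h import *
import pickle
for k in(5,10):
    W=pickle.load(open(f'd{k}.pkl','rb'))['wrist'];f=W['frame'].astype(int)
    m=((f.max(2)<105)&(f.max(2)-f.min(2)<25)).astype(np.uint8);m[:90]=0;m[190:]=0;m[:,:278]=0;m[:,362:]=0
    c,_=cv2.findContours(m,0,2);c=max(c,key=cv2.contourArea);(u,v),r=cv2.minEnclosingCircle(c)
    wd=(f[:,:,0]>f[:,:,2]*1.5)&(f[:,:,0]>100)
    hc=[onz(W,np.nonzero(wd[y,240:400])[0].mean()+240,y,.055).round(4) for y in(185,240)]
    st=(f.min(2)>195); ed=[np.nonzero(st[y,230:410])[0][[0,-1]]+230 for y in(80,175,240)]
    print(k,'px',u,v,r,cv2.contourArea(c),'head',onz(W,u,v,.078).round(4),'handle',hc,'stand mid',[onz(W,e.mean(),y,.008).round(4) for e,y in zip(ed,(80,175,240))],'stand far edge',onz(W,319,np.nonzero(st[:140,319])[0][0],.008).round(4))
E
```

```text
22.65 [0.52186608 0.30057551 0.18174998] [[0.998, -0.058, 0.002], [-0.058, -0.998, 0.001], [0.002, -0.001, -1.0]]
5 px 318.8703918457031 138.13023376464844 32.14211654663086 3025.5 head [0.569  0.3021 0.078 ] handle [array([0.5309, 0.3039, 0.055 ]), array([0.4857, 0.3055, 0.055 ])] stand mid [array([0.6093, 0.3004, 0.008 ]), array([0.5284, 0.3037, 0.008 ]), array([0.466 , 0.3066, 0.008 ])] stand far edge [0.6172 0.3    0.008 ]
10 px 317.4601745605469 137.2987060546875 31.489490509033203 2930.0 head [0.568  0.3007 0.078 ] handle [array([0.5287, 0.3023, 0.055 ]), array([0.483 , 0.3047, 0.055 ])] stand mid [array([0.6085, 0.3007, 0.008 ]), array([0.5265, 0.304 , 0.008 ]), array([0.4633, 0.3065, 0.008 ])] stand far edge [0.6171 0.2977 0.008 ]
```

```bash
python3 -c "
from plant import robot
print(robot.close_job())"
```

```text
the job is handed in; nothing more can be done
None
```

The keeper is swung open about a quarter turn, the pin is driven home with the mallet, and the mallet is back upright on its stand within about 1.5 mm of where I found it; I handed the job in at about 22.7 s. The pin depth was judged from a firm stop at about 26 N and one camera check good to about 2 mm.

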